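Flip the stock tags in front of the wafer boxes

TASK

Each of the four wafer boxes on the shop counter has a hinged tag in front of it. Push the tags over with a fingertip so that the tags of the full boxes, and only those, lean towards their box with the raised disc showing, while the tags of the boxes that are not full (empty, or a single bar left) lean away from their box, towards the robot. Lift nothing, and leave the tag stands, the boxes, the calculator, the jar and the tape where they stand.

Things in the scene. Friction and masses are not known exactly. Their poses are not given: they have to be found in the camera images.
- stand_1: Loose tag stand, 0.5 to 0.75 kg, in front of one of the boxes (any order). Steel foot 90 (x) x 64 (y) x 12 mm, two cheeks 32 mm high with the tag between them. Origin: centre of the foot's underside, 6 mm above the counter. x points horizontally towards its box, y along the row, z up. Hinge line: along y, 26 mm above the origin.
- tag_1 (a joint): White tag of stand_1: leaf 48 mm wide, 60 mm tall from hinge to free edge, 4 mm thick, 30 g, swings freely. Angle from upright, rad: positive leans to the box (raised round disc looks up: in stock), negative leans away from it, to the robot (bare face up: reorder). Stops at +0.75 and -0.75; past upright it falls onto that stop. Well under 1 N turns it.
- tag_1_edge (a point): Middle of the free (upper) edge of tag_1, 60 mm from the hinge line; at a stop it is 70 mm above the display board and 41 mm from the stand's axis, horizontally.
- stand_2: Loose tag stand, 0.5 to 0.75 kg, in front of one of the boxes (any order). Steel foot 90 (x) x 64 (y) x 12 mm, two cheeks 32 mm high with the tag between them. Origin: centre of the foot's underside, 6 mm above the counter. x points horizontally towards its box, y along the row, z up. Hinge line: along y, 26 mm above the origin.
- tag_2 (a joint): White tag of stand_2: leaf 48 mm wide, 60 mm tall from hinge to free edge, 4 mm thick, 30 g, swings freely. Angle from upright, rad: positive leans to the box (raised round disc looks up: in stock), negative leans away from it, to the robot (bare face up: reorder). Stops at +0.75 and -0.75; past upright it falls onto that stop. Well under 1 N turns it.
- tag_2_edge (a point): Middle of the free (upper) edge of tag_2, 60 mm from the hinge line; at a stop it is 70 mm above the display board and 41 mm from the stand's axis, horizontally.
- stand_3: Loose tag stand, 0.5 to 0.75 kg, in front of one of the boxes (any order). Steel foot 90 (x) x 64 (y) x 12 mm, two cheeks 32 mm high with the tag between them. Origin: centre of the foot's underside, 6 mm above the counter. x points horizontally towards its box, y along the row, z up. Hinge line: along y, 26 mm above the origin.
- tag_3 (a joint): White tag of stand_3: leaf 48 mm wide, 60 mm tall from hinge to free edge, 4 mm thick, 30 g, swings freely. Angle from upright, rad: positive leans to the box (raised round disc looks up: in stock), negative leans away from it, to the robot (bare face up: reorder). Stops at +0.75 and -0.75; past upright it falls onto that stop. Well under 1 N turns it.
- tag_3_edge (a point): Middle of the free (upper) edge of tag_3, 60 mm from the hinge line; at a stop it is 70 mm above the display board and 41 mm from the stand's axis, horizontally.
- stand_4: Loose tag stand, 0.5 to 0.75 kg, in front of one of the boxes (any order). Steel foot 90 (x) x 64 (y) x 12 mm, two cheeks 32 mm high with the tag between them. Origin: centre of the foot's underside, 6 mm above the counter. x points horizontally towards its box, y along the row, z up. Hinge line: along y, 26 mm above the origin.
- tag_4 (a joint): White tag of stand_4: leaf 48 mm wide, 60 mm tall from hinge to free edge, 4 mm thick, 30 g, swings freely. Angle from upright, rad: positive leans to the box (raised round disc looks up: in stock), negative leans away from it, to the robot (bare face up: reorder). Stops at +0.75 and -0.75; past upright it falls onto that stop. Well under 1 N turns it.
- tag_4_edge (a point): Middle of the free (upper) edge of tag_4, 60 mm from the hinge line; at a stop it is 70 mm above the display board and 41 mm from the stand's axis, horizontally.
- box_a: Loose open carton 120 (x) x 95 (y) x 55 mm high. Full: wafer bars stacked up to the rim. Origin: centre of its underside; x away from the robot, y along the row, z up. Cartons stand 120 mm apart in any order; its tag stand is the one straight in front (x about -175 mm, y near 0 in this frame). 70 mm is free between carton and a tag leaning to it.
- box_b: Loose open carton 120 (x) x 95 (y) x 55 mm high. Full: wafer bars stacked up to the rim. Origin: centre of its underside; x away from the robot, y along the row, z up. Cartons stand 120 mm apart in any order; its tag stand is the one straight in front (x about -175 mm, y near 0 in this frame). 70 mm is free between carton and a tag leaning to it.
- box_c: Loose open carton 120 (x) x 95 (y) x 55 mm high. Not full: a single bar lies on its floor. Origin: centre of its underside; x away from the robot, y along the row, z up. Cartons stand 120 mm apart in any order; its tag stand is the one straight in front (x about -175 mm, y near 0 in this frame). 70 mm is free between carton and a tag leaning to it.
- box_d: Loose open carton 120 (x) x 95 (y) x 55 mm high. Not full: empty. Origin: centre of its underside; x away from the robot, y along the row, z up. Cartons stand 120 mm apart in any order; its tag stand is the one straight in front (x about -175 mm, y near 0 in this frame). 70 mm is free between carton and a tag leaning to it.
- board: Fixed plywood display board 400 (x) x 700 (y) x 6 mm lying on the counter, under all of these. Origin: centre of its underside; x away from the robot, y along the row.
- calculator: Bystander: grey desk calculator 140 x 100 x 22 mm, loose, at the left (+y) end of the row. Origin: centre of its underside.
- jar: Bystander: amber glass jar, 68 mm across, 90 mm high, loose, at the right (-y) end of the row. Origin: centre of its underside.
- tape: Bystander: roll of tape lying flat, 72 mm across, 24 mm high, loose, at the right (-y) end behind the jar, beside the boxes. Origin: centre of its underside.
There are look-alikes about, which are no part of the job. What is shaped like the stand_4 but turquoise or yellow is not meant.

How it is judged:
At the end, for the whole second after the job is handed in: The tag in front of each full box leans towards its box by more than 0.6 rad (stop at 0.75), the tag in front of each other box leans away from it by more than 0.6 rad; all tags are at rest (under 0.3 rad/s) and the stands are upright (within 0.08 rad) and still (under 20 mm/s) ((y of stand_1 in the frame of box_a above 0.06 m or y of stand_1 in the frame of box_a below -0.06 m or value of joint tag_1 above 0.6 rad) and (y of stand_1 in the frame of box_b above 0.06 m or y of stand_1 in the frame of box_b below -0.06 m or value of joint tag_1 above 0.6 rad) and (y of stand_1 in the frame of box_c above 0.06 m or y of stand_1 in the frame of box_c below -0.06 m or value of joint tag_1 below -0.6 rad) and (y of stand_1 in the frame of box_d above 0.06 m or y of stand_1 in the frame of box_d below -0.06 m or value of joint tag_1 below -0.6 rad) and velocity of joint tag_1 between -0.3 and 0.3 rad/s and angle between each of stand_1, stand_2, stand_3, stand_4's own z axis and vertical below 0.08 rad and linear speed of each of stand_1, stand_2, stand_3, stand_4 below 0.02 m/s and (y of stand_2 in the frame of box_a above 0.06 m or y of stand_2 in the frame of box_a below -0.06 m or value of joint tag_2 above 0.6 rad) and (y of stand_2 in the frame of box_b above 0.06 m or y of stand_2 in the frame of box_b below -0.06 m or value of joint tag_2 above 0.6 rad) and (y of stand_2 in the frame of box_c above 0.06 m or y of stand_2 in the frame of box_c below -0.06 m or value of joint tag_2 below -0.6 rad) and (y of stand_2 in the frame of box_d above 0.06 m or y of stand_2 in the frame of box_d below -0.06 m or value of joint tag_2 below -0.6 rad) and velocity of joint tag_2 between -0.3 and 0.3 rad/s and (y of stand_3 in the frame of box_a above 0.06 m or y of stand_3 in the frame of box_a below -0.06 m or value of joint tag_3 above 0.6 rad) and (y of stand_3 in the frame of box_b above 0.06 m or y of stand_3 in the frame of box_b below -0.06 m or value of joint tag_3 above 0.6 rad) and (y of stand_3 in the frame of box_c above 0.06 m or y of stand_3 in the frame of box_c below -0.06 m or value of joint tag_3 below -0.6 rad) and (y of stand_3 in the frame of box_d above 0.06 m or y of stand_3 in the frame of box_d below -0.06 m or value of joint tag_3 below -0.6 rad) and velocity of joint tag_3 between -0.3 and 0.3 rad/s and (y of stand_4 in the frame of box_a above 0.06 m or y of stand_4 in the frame of box_a below -0.06 m or value of joint tag_4 above 0.6 rad) and (y of stand_4 in the frame of box_b above 0.06 m or y of stand_4 in the frame of box_b below -0.06 m or value of joint tag_4 above 0.6 rad) and (y of stand_4 in the frame of box_c above 0.06 m or y of stand_4 in the frame of box_c below -0.06 m or value of joint tag_4 below -0.6 rad) and (y of stand_4 in the frame of box_d above 0.06 m or y of stand_4 in the frame of box_d below -0.06 m or value of joint tag_4 below -0.6 rad) and velocity of joint tag_4 between -0.3 and 0.3 rad/s); the robot touches nothing.
It fails at once if a tag stand is pushed more than 25 mm out of place (distance of any of stand_1, stand_2, stand_3, stand_4 from where it was at the start of the episode above 0.025 m).
It fails at once if a tag stand, box or bystander is lifted (more than 12 mm off the board) (height (world z) of any of stand_1, stand_2, stand_3, stand_4, box_a, box_b, box_c, box_d, calculator, jar, tape above 0.018 m).
It fails at once if a box is moved more than 20 mm (distance of any of box_a, box_b, box_c, box_d from where it was at the start of the episode above 0.02 m).
It fails at once if a bystander (calculator, jar or tape) is moved more than 20 mm (distance of any of calculator, jar, tape from where it was at the start of the episode above 0.02 m).
It also fails if it takes over 56 s, if anything falls off the work surface, if the arm or the gripper's body presses on something with over 40 N, if the wrist force passes 120 N, or if a joint passes its speed limit or range.

ROBOT

A 7-joint arm with a two-finger parallel gripper is mounted at the origin on the work surface. World frame = base frame: x ahead of the robot, y to its left, z up, the work surface at z = 0. Lengths are in m, angles in rad, forces in N, time in s.
With the tool pointing down it reaches from about 0.425 to 0.875 m from the base axis. Payload 4.7 kg.
Tool frame: the origin (TCP) lies midway between the tips of the shut fingers; the grasp point (between the pads) lies 19 mm behind it (ctrl.grip_depth is the distance from the TCP to the grasp point, in m); z points along the fingers, y is the direction in which the jaws open and shut (so a half turn about z gives the same grasp; the last joint's range is limited). The gripper opens to 87 mm and grips with 3 to 60 N. Pads are 19 mm wide; open, the fingers measure 117 mm over their backs; the gripper's body (75 mm by 190 mm) begins 51 mm behind the grasp point.
Start: joints at [-1.267, 0.321, -0.07, 1.45, 0.023, 1.371, -0.057], TCP at [0.186, 0.623, 0.223] pointing down, gripper open.
Joint ranges: [-2.86, 2.86], [-0.3, 2.09], [-1.38, 1.24], [0.06, 2.45], [-1.56, 4.7], [0.09, 2.05], [-2.69, 2.69]. Speed limits (rad/s): [2.57, 2.57, 3.14, 3.14, 3.14, 3.14, 3.14].

INTERFACE

Orientations are given as a rotation vector (axis times angle).
In Python, from bench import ctrl gives the robot as it stands. The module is installed in compiled form; this text tells all that it offers.
- The arm moves only by the shell command python3 -m inch 'ROWS' [FORCE]. ROWS is JSON, a list of rows, each a list of 5 numbers: the opening, from -1 (shut) to 1 (fully open), so that 0 is half open, then the shift along the tool's x, y, z in mm, then the turn about the tool's z in rad. In form: [[fingers, tx, ty, tz, twist], ...]. A call has 1 to 5 rows; each row shifts and turns the pose as measured when the row begins, along the tool's axes as they then stand; what a row does not reach is not made up. A row lasts 1/8 s, in which the tool goes at most 62.5 mm and 10.7 degrees, less where a joint would pass 70% of its speed; a pose out of reach is approached as far as the arm can. A call is refused whole if a number of a shift passes 62.5 or a number of a turn 0.188, either way. A call with a gripper value outside its range is refused whole. The fingers move at their own pace and stop on an object; FORCE is the grip in N (left out, the last holds). Time passes only in rows, so rows that do not move let the fingers close. It gives the time, the measured TCP pose, the force and the opening at its end, in the units of the state.
- ctrl.get_state(): the state, without advancing time (a new reading comes with each control period).
- ctrl.get_image(name): name is "scene" or "top" or "wrist"; returns a dict with "color" (400x640x3 uint8, red, green, blue), "range_z" (400x640 float32, m along the optical axis (not along the pixel's ray), 0 where there is no reading), "K" (3x3 intrinsics, pixels), "R" (3x3) and "t" (3): a world point X has camera coordinates R X + t. Camera axes: x right, y down, z forward; pixel columns grow to the right and rows downward; lengths in m; the calibration is good to about 2 mm. A picture is of the moment at which its call begins.
- ctrl.close_job(): hands the job in, once; it reports no verdict.
The state is a dict: "time": time; "joint_positions": joint angles; "qd": joint speeds; "joint_torque": joint torques, N m; "position": TCP position; "tool_rot": TCP orientation; "ft_force": force on the tool from outside, world axes, zero at the start; "torque": the same for the moment, N m; "grip_width": opening from 0.0 (shut) to 1.0 (fully open).
Only numpy, scipy, OpenCV 4.12 (cv2) and the standard library are available. Lean on these libraries where they do the work, as an engineer would, in place of code of your own. Each camera call takes 0.05 s, during which the arm holds its last target. There are 200 camera calls.

## Working session

There is one attempt and no reset: what is moved stays moved. The work goes in short steps, Python scripts to look and compute and a shell command to move; the robot and the scene stay as the last step left them, time stands still between calls to the robot, and variables do not carry over. Pictures are saved under pics/ and viewed, about 8 in all and at most 12, crops included, and the job is handed in when it is done.

```bash
mkdir -p pics; cat > h.py <<'E'
import numpy as np, cv2
from bench import ctrl
def snap(n,f):
    im=ctrl.get_image(n); cv2.imwrite('pics/'+f,im['color'][:,:,::-1]); np.savez('pics/'+f[:-4],**im); return im
def world(im,u,v,z=None):
    """z=None: use range; else cast ray onto plane z"""
    d=np.linalg.inv(im['K'])@np.array([u,v,1.]); R,t=im['R'],im['t']
    c=-R.T@t; r=R.T@d
    s=im['range_z'][int(v),int(u)] if z is None else (z-c[2])/r[2]
    return c+s*r
E
python3 - <<'E'
from h import *
snap('top','top0.png'); snap('scene','scene0.png')
s=ctrl.get_state(); print(s['time'],s['position'],s['tool_rot'],s['grip_width'])
E
```

```text
0.1 [0.18565584 0.62241207 0.22157779] [-4.53553554e-01 -3.10852021e+00  2.66068632e-03] 1.001197392671353
```

View pics/top0.png

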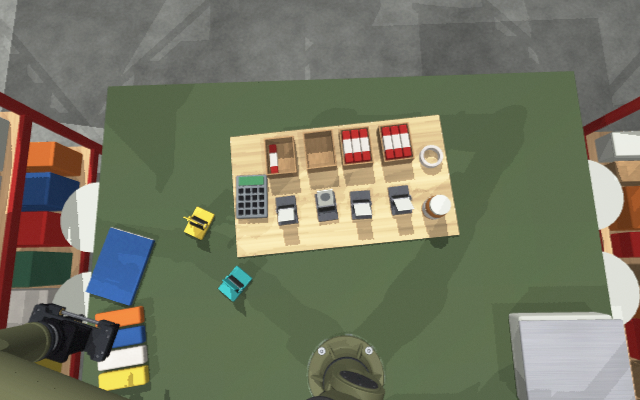

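View pics/scene0.png

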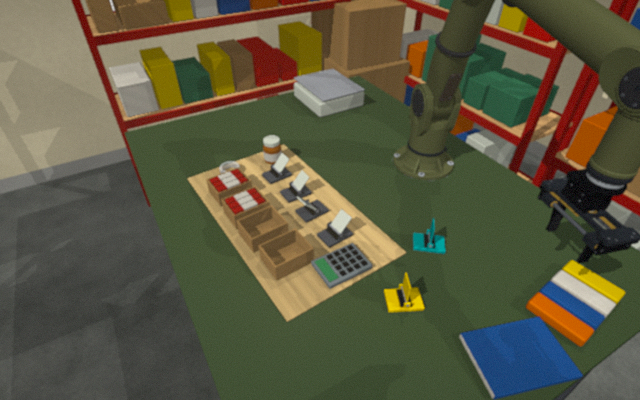

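Top view, boxes from left to right: single bar (281,155), empty (320,150), full (356,147), full (395,142). 

Candidates for the stands are the dark ones at (286,211), (327,205), (361,206) and (400,200). The yellow (198,222) and turquoise (236,284) ones are look-alikes, so I'll leave them out. I'll check this in one close crop and measure.

```bash
python3 - <<'E'
from h import *
im=dict(np.load('pics/top0.npz'))
c=im['color'][110:262,225:465,::-1]; cv2.imwrite('pics/crop0.png',cv2.resize(c,None,fx=3.3,fy=3.3,interpolation=cv2.INTER_CUBIC))
for n,p in dict(b1=(231,137),b2=(439,115),b3=(459,235),b4=(238,257)).items(): print(n,world(im,*p,z=.006).round(3))
H,W=im['range_z'].shape; vv,uu=np.mgrid[:H,:W]
d=np.linalg.inv(im['K'])@np.stack([uu.ravel(),vv.ravel(),np.ones(H*W)])
P=(im['R'].T@(d*im['range_z'].ravel()-im['t'][:,None])).T.reshape(H,W,3)
np.save('pics/P.npy',P)
hsv=cv2.cvtColor(im['color'],cv2.COLOR_RGB2HSV)
for (u,v) in [(286,211),(327,205),(361,206),(400,200)]:
    S=np.s_[v-22:v+23,u-17:u+18]; p=P[S].reshape(-1,3); h=hsv[S].reshape(-1,3)
    dark=(h[:,2]<110)&(h[:,1]<110)&(p[:,2]>.008)
    hi=p[:,2]>.058
    print((u,v),'dark',dark.sum(),p[dark].mean(0).round(3),'tagtop',hi.sum(),p[hi].mean(0).round(3),p[:,2].max().round(3))
E
```

```text
b1 [0.744 0.358 0.006]
b2 [ 0.8   -0.335  0.006]
b3 [ 0.403 -0.366  0.006]
b4 [0.347 0.327 0.006]
(286, 211) dark 206 [0.489 0.165 0.025] tagtop 93 [0.454 0.165 0.116] 1.15
(327, 205) dark 195 [0.488 0.044 0.02 ] tagtop 126 [0.524 0.051 0.111] 1.15
(361, 206) dark 196 [ 0.5   -0.061  0.032] tagtop 101 [ 0.465 -0.057  0.122] 1.15
(400, 200) dark 234 [ 0.512 -0.181  0.029] tagtop 111 [ 0.464 -0.157  0.215] 1.15
```

View pics/crop0.png

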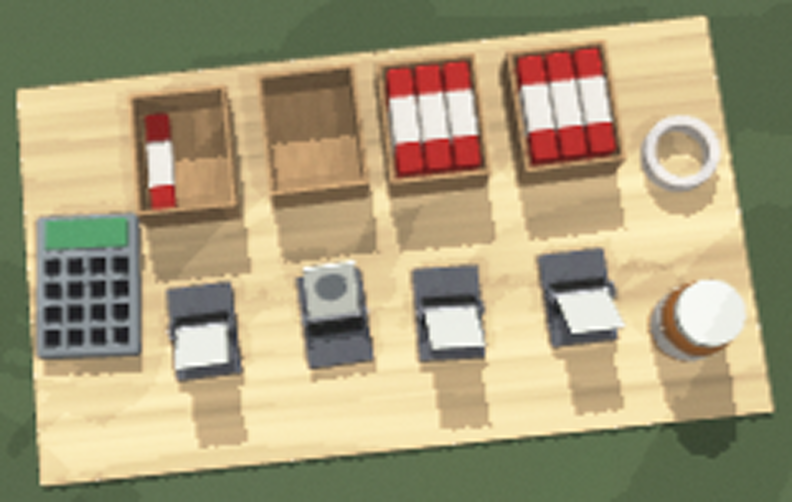

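The crop confirms it. Left to right: single bar, empty, full, full. Tags 1, 3 and 4 lean to the robot with the bare face up, and tag 2 leans to its box with the disc showing. So tag 2 goes to the robot, and tags 3 and 4 go to their boxes. Next I'll measure the stands exactly.

```bash
cat >> h.py <<'E'
YAW=0.081
BX=np.array([np.cos(YAW),np.sin(YAW)]); BY=np.array([-BX[1],BX[0]])
def togo(target):
    """tool-axis shift mm from current TCP to world target, and tool x yaw error"""
    from scipy.spatial.transform import Rotation as R
    s=ctrl.get_state(); M=R.from_rotvec(s['tool_rot']).as_matrix()
    return (M.T@(np.array(target)-s['position'])*1000).round(0)
def meas(im):
    H,W=im['range_z'].shape; vv,uu=np.mgrid[:H,:W]
    d=np.linalg.inv(im['K'])@np.stack([uu.ravel(),vv.ravel(),np.ones(H*W)])
    P=(im['R'].T@(d*im['range_z'].ravel()-im['t'][:,None])).T
    hsv=cv2.cvtColor(im['color'],cv2.COLOR_RGB2HSV).reshape(-1,3)
    for n,(x,y) in enumerate([(.487,.165),(.49,.045),(.5,-.06),(.512,-.178)],1):
        near=(abs(P[:,0]-x)<.075)&(abs(P[:,1]-y)<.047)&(P[:,2]<.13)
        foot=near&(hsv[:,2]<110)&(hsv[:,1]<110)&(P[:,2]>.008)&(P[:,2]<.06)
        leaf=near&(P[:,2]>.045)&(hsv[:,2]>90)&(hsv[:,1]<60)
        q=P[leaf]; top=q[q[:,2]>.064]
        r=cv2.minAreaRect((P[foot|leaf][:,:2]*1000).astype(np.float32))
        print(n,'foot rect',np.round(r,1).tolist() if 0 else [np.round(a,1) for a in r],'leaf n',len(q),q.mean(0).round(3),'edge',top.mean(0).round(3),'zmax',q[:,2].max().round(3))
E
python3 - <<'E'
from h import *
meas(dict(np.load('pics/top0.npz')))
print(togo([.60,.04,.15]))
E
```

```text
1 foot rect [array([491.6, 171.4]), array([87.8, 60.3]), np.float64(5.9)] leaf n 144 [0.466 0.171 0.063] edge [0.458 0.169 0.072] zmax 0.081
2 foot rect [array([500.3,  46.2]), array([87.4, 60.6]), np.float64(6.7)] leaf n 185 [0.527 0.05  0.063] edge [0.535 0.051 0.071] zmax 0.081
3 foot rect [array([503.4, -62. ]), array([88.4, 61.7]), np.float64(2.9)] leaf n 146 [ 0.478 -0.063  0.063] edge [ 0.47  -0.062  0.071] zmax 0.079
4 foot rect [array([ 515.2, -185.4]), array([85.9, 62.8]), np.float64(5.2)] leaf n 145 [ 0.491 -0.188  0.063] edge [ 0.483 -0.19   0.071] zmax 0.079
[-563. -440.   72.]
```

```bash
python3 -m inch '[[-1,0,0,0,-0.185],[-1,0,0,0,-0.185],[-1,0,0,0,0]]' 10; python3 -c "
from h import *
print(togo([.577,.052,.15]))"
```

```text
time: 0.48
position: [0.1854, 0.6215, 0.2196]
tool_rot: [0.137, -3.137, 0.008]
ft_force: [-0.6, -0.1, 0.6]
grip_width: 0.744
[-341. -601.   72.]
```

```bash
python3 -m inch '[[-1,-34,-50,0,0],[-1,-34,-50,0,0],[-1,-34,-50,0,0],[-1,-34,-50,0,0],[-1,-34,-50,0,0]]' ; python3 -m inch '[[-1,-34,-50,0,0],[-1,-34,-50,0,0],[-1,-34,-50,0,0],[-1,-34,-50,0,0],[-1,-34,-50,0,0]]';  python3 -c "
from h import *
print(togo([.577,.052,.15]))"
```

```text
time: 1.1
position: [0.3752, 0.3836, 0.2178]
tool_rot: [0.124, -3.134, 0.007]
ft_force: [1.4, 0.2, -0.4]
grip_width: 0.17
time: 1.72
position: [0.5673, 0.1379, 0.2182]
tool_rot: [0.093, -3.137, 0.003]
ft_force: [1.4, 0.8, 0.8]
grip_width: 0.005
[ -5. -86.  68.]
```

```bash
python3 -m inch '[[-1,-3,-45,0,0],[-1,-3,-42,0,0],[-1,0,0,30,0],[-1,0,0,30,0],[-1,0,0,0,0]]';  python3 -c "
from h import *
print(togo([.577,.052,.065])); snap('wrist','w0.png')"
```

```text
time: 2.35
position: [0.5807, 0.0397, 0.1569]
tool_rot: [0.043, -3.14, 0.008]
ft_force: [-0.8, -0.6, 0.7]
grip_width: -0.002
[ 3. 13. 92.]
```

View pics/w0.png

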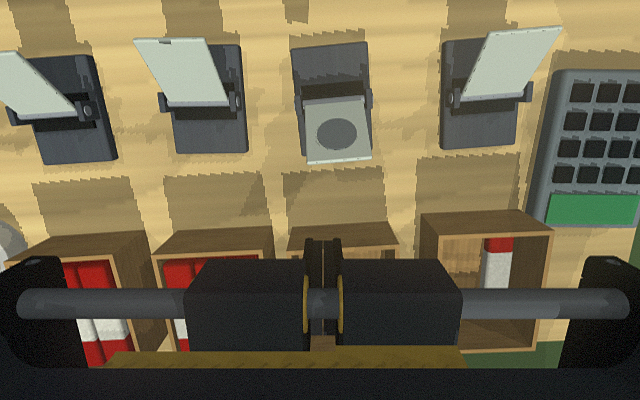

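The wrist view shows the shut fingertips at (320,245) in the gap in front of the empty box, with tag 2 (disc up) at (337,130). I'll lower there.

```bash
python3 -m inch '[[-1,2,12,0,0],[-1,0,0,30,0],[-1,0,0,30,0],[-1,0,0,30,0],[-1,0,0,0,0]]';  python3 -c "
from h import *
print(togo([.577,.052,.065]),togo([.485,.047,.065]))"
```

```text
time: 3.02
position: [0.5846, 0.0604, 0.0744]
tool_rot: [-0.048, 3.128, 0.003]
ft_force: [0.0, -0.1, 1.4]
grip_width: 0.005
[ 8. -8.  9.] [100. -10.   8.]
```

```bash
python3 -m inch '[[-1,8,-6,9,0],[-1,10,0,0,0],[-1,12,0,0,0],[-1,12,0,0,0],[-1,12,0,0,0]]'; python3 -c "
from h import *
print(togo([.49,.047,.065]))"
```

```text
time: 3.65
position: [0.531, 0.0538, 0.0693]
tool_rot: [-0.048, 3.119, 0.007]
ft_force: [0.3, -0.0, -0.0]
grip_width: 0.007
[41. -6.  3.]
```

```bash
python3 -m inch '[[-1,12,-2,2,0],[-1,12,-2,2,0],[-1,10,0,0,0],[-1,8,0,0,0],[-1,0,0,0,0]]'; python3 -c "
from h import *
print(togo([.49,.047,.065]));meas(ctrl.get_image('top'))"
```

```text
time: 4.28
position: [0.4859, 0.0482, 0.0645]
tool_rot: [-0.048, 3.118, 0.008]
ft_force: [-0.1, 0.7, 0.9]
grip_width: 0.004
[-4. -1. -0.]
1 foot rect [array([490.5, 176.1]), array([93.1, 53.3]), np.float64(15.9)] leaf n 123 [0.466 0.175 0.063] edge [0.457 0.173 0.072] zmax 0.079h.py:29: RuntimeWarning: Mean of empty slice.
  print(n,'foot rect',np.round(r,1).tolist() if 0 else [np.round(a,1) for a in r],'leaf n',len(q),q.mean(0).round(3),'edge',top.mean(0).round(3),'zmax',q[:,2].max().round(3))
  ret = um.true_divide(
Traceback (most recent call last):
  File "h.py", line 29, in meas
    print(n,'foot rect',np.round(r,1).tolist() if 0 else [np.round(a,1) for a in r],'leaf n',len(q),q.mean(0).round(3),'edge',top.mean(0).round(3),'zmax',q[:,2].max().round(3))
                                                                                                                                                          ~~~~~~~~~~^^
ValueError: zero-size array to reduction operation maximum which has no identity
```

```bash
python3 -m inch '[[-1,-20,0,0,0],[-1,0,0,-45,0],[-1,0,0,-45,0],[-1,0,0,0,0]]'; python3 -c "
from h import *
print(togo([.435,-.067,.15])); snap('wrist','w1.png')"
```

```text
time: 4.82
position: [0.5045, 0.0484, 0.1561]
tool_rot: [-0.049, 3.122, 0.005]
ft_force: [0.1, -0.3, -0.3]
grip_width: 0.001
[  73. -113.    4.]
```

View pics/w1.png

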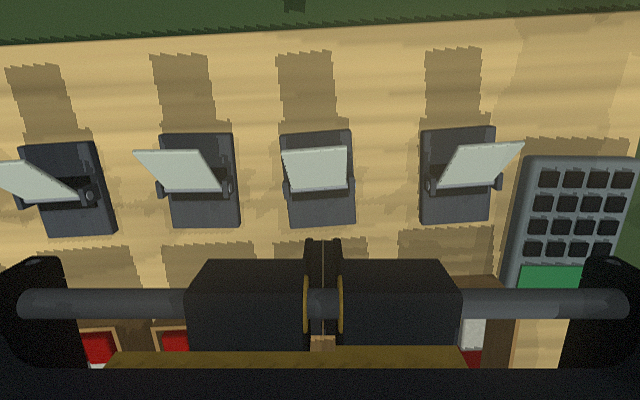

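Tag 2 at (317,165) now leans to the robot, bare face up, and its stand has not moved. Tag 3 is next, pushed from the robot side.

```bash
python3 -m inch '[[-1,25,-38,0,0],[-1,25,-38,0,0],[-1,25,-37,0,0],[-1,0,0,0,0]]'; python3 -c "
from h import *
print(togo([.430,-.067,.058]))"
```

```text
time: 5.38
position: [0.427, -0.0696, 0.1475]
tool_rot: [-0.052, 3.134, 0.001]
ft_force: [0.4, 0.3, -0.2]
grip_width: 0.009
[-2.  2. 90.]
```

```bash
python3 -m inch '[[-1,0,2,30,0],[-1,0,0,30,0],[-1,0,0,25,0],[-1,0,0,0,0]]'; python3 -c "
from h import *
print(togo([.430,-.067,.060]),togo([.505,-.063,.062]))"
```

```text
time: 5.88
position: [0.4266, -0.0646, 0.0571]
tool_rot: [-0.055, 3.138, 0.002]
ft_force: [0.6, -0.7, -0.0]
grip_width: 0.005
[-3. -3. -3.] [-78.  -1.  -5.]
```

```bash
python3 -m inch '[[-1,-12,0,-3,0],[-1,-12,0,0,0],[-1,-12,0,0,0],[-1,-12,0,0,0],[-1,-12,0,0,0]]'; python3 -m inch '[[-1,-10,0,-2,0],[-1,-10,0,0,0],[-1,0,0,0,0]]'; python3 -c "
from h import *
print(togo([.510,-.063,.062]))"
```

```text
time: 6.5
position: [0.4937, -0.0612, 0.0634]
tool_rot: [-0.058, 3.133, 0.003]
ft_force: [-0.5, 0.3, 1.0]
grip_width: 0.006
time: 6.88
position: [0.5162, -0.0605, 0.0657]
tool_rot: [-0.058, 3.133, 0.001]
ft_force: [0.7, -1.0, -0.4]
grip_width: 0.004
[ 6. -2.  4.]
```

```bash
python3 -m inch '[[-1,25,0,0,0],[-1,0,0,-45,0],[-1,0,0,-45,0],[-1,0,0,0,0]]'; python3 -c "
from h import *
print(togo([.438,-.192,.15]))"
```

```text
time: 7.38
position: [0.487, -0.0619, 0.1563]
tool_rot: [-0.057, 3.138, 0.002]
ft_force: [0.4, -0.1, -0.8]
grip_width: 0.007
[  54. -128.    6.]
```

```bash
python3 -m inch '[[-1,18,-43,0,0],[-1,18,-43,0,0],[-1,18,-42,0,0],[-1,0,0,0,0]]'; python3 -c "
from h import *
print(togo([.438,-.192,.060])); snap('wrist','w2.png')"
```

```text
time: 7.88
position: [0.4341, -0.1942, 0.1531]
tool_rot: [-0.06, 3.141, 0.004]
ft_force: [0.6, 0.7, 0.6]
grip_width: 0.009
[-4.  2. 93.]
```

View pics/w2.png

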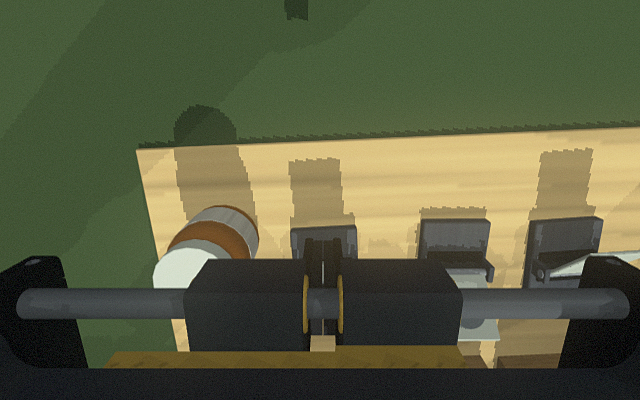

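The view shows tag 3 leaning to its box, with the disc visible near (475,300). The fingers are in line with stand 4 at (323,240), and the jar at (210,245) is clear of them.

```bash
python3 -m inch '[[-1,0,2,30,0],[-1,0,0,30,0],[-1,0,0,25,0],[-1,0,0,0,0]]'; python3 -c "
from h import *
print(togo([.522,-.188,.062]))"
```

```text
time: 8.43
position: [0.4352, -0.1839, 0.0637]
tool_rot: [0.075, -3.139, -0.01]
ft_force: [0.4, -0.5, 1.1]
grip_width: 0.004
[-87.  -8.   1.]
```

```bash
python3 -m inch '[[-1,-12,-5,2,0],[-1,-12,0,0,0],[-1,-12,0,0,0],[-1,-12,0,0,0],[-1,-12,0,0,0]]'; python3 -m inch '[[-1,-12,0,0,0],[-1,-10,0,0,0],[-1,0,0,0,0]]'; python3 -c "
from h import *
print(togo([.522,-.188,.062]))"
```

```text
time: 9.05
position: [0.5002, -0.183, 0.0638]
tool_rot: [-0.081, 3.14, 0.013]
ft_force: [0.1, -0.8, -0.4]
grip_width: 0.004
time: 9.43
position: [0.5248, -0.1816, 0.0637]
tool_rot: [-0.082, 3.14, 0.012]
ft_force: [-1.4, 0.0, -0.6]
grip_width: 0.0
[ 3. -6.  2.]
```

Back off, rise, and move the arm clear of the camera view, over the middle of the counter.

```bash
python3 -m inch '[[-1,25,0,0,0],[-1,0,0,-50,0],[-1,0,0,-50,0],[-1,0,0,-50,0],[-1,0,0,-30,0]]'; python3 -m inch '[[-1,20,-50,0,0],[-1,25,-50,0,0],[-1,25,-50,0,0],[-1,20,-50,0,0],[-1,0,0,0,0]]'; python3 -c "
from h import *
im=snap('top','top1.png')
cv2.imwrite('pics/crop1.png',cv2.resize(im['color'][110:262,225:465,::-1],None,fx=3.3,fy=3.3,interpolation=cv2.INTER_CUBIC))
meas(im)"
```

```text
time: 10.05
position: [0.4945, -0.1845, 0.2448]
tool_rot: [0.078, -3.131, -0.015]
ft_force: [-0.2, -0.2, 0.1]
grip_width: 0.007
time: 10.68
position: [0.4121, -0.3948, 0.2469]
tool_rot: [0.08, -3.138, -0.014]
ft_force: [-0.0, 0.4, 1.3]
grip_width: 0.004
1 foot rect [array([490.7, 171.9]), array([87. , 60.9]), np.float64(6.3)] leaf n 145 [0.466 0.171 0.063] edge [0.458 0.169 0.072] zmax 0.08
2 foot rect [array([499.4,  46. ]), array([88.1, 60.5]), np.float64(5.5)] leaf n 145 [0.474 0.044 0.063] edge [0.465 0.042 0.071] zmax 0.079
3 foot rect [array([503.1, -62.1]), array([87.3, 62.1]), np.float64(3.6)] leaf n 179 [ 0.53  -0.061  0.062] edge [ 0.539 -0.06   0.071] zmax 0.082
4 foot rect [array([ 516.4, -184.9]), array([88.3, 62.6]), np.float64(7.6)] leaf n 189 [ 0.542 -0.184  0.062] edge [ 0.551 -0.183  0.071] zmax 0.08
```

View pics/crop1.png

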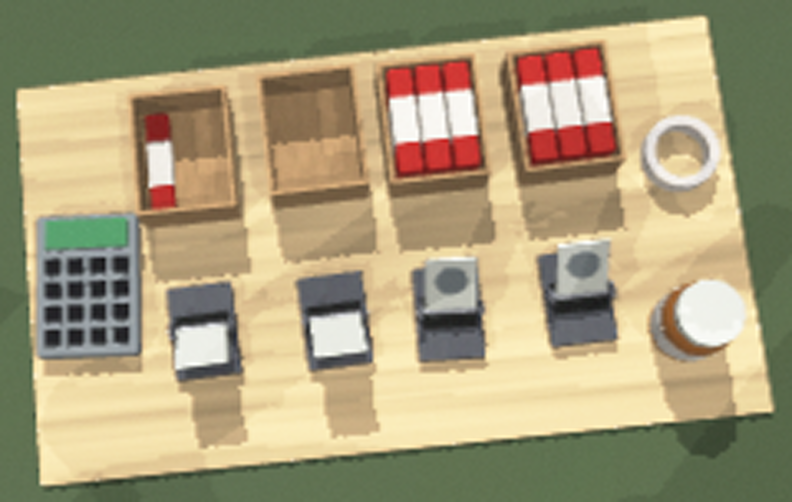

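The crop shows tags 1 (200,345) and 2 (338,335) leaning to the robot in front of the single-bar and empty boxes. Tags 3 (450,283) and 4 (582,270) lean to the full boxes with the disc up. The stands measure within about 1 mm of where they started, and nothing touches the arm, so I'm handing in.

```bash
python3 -m inch '[[-1,0,0,0,0],[-1,0,0,0,0]]'; python3 -c "
from bench import ctrl
print(ctrl.close_job())"
```

```text
time: 10.98
position: [0.4153, -0.3894, 0.2463]
tool_rot: [0.092, -3.138, -0.021]
ft_force: [0.8, 0.2, -0.2]
grip_width: 0.007
the job is handed in; nothing more can be done
None
```

The job is handed in at 10.98 s on the robot's clock, with all four tags leaning the right way in the last picture. With the fingers shut, I pushed the empty box's tag over towards the robot and the two full boxes' tags towards their boxes. The single-bar box's tag already leaned to the robot, so I left it alone.

- **Tags:** in the final top view, both full boxes' tags show the disc and both other tags show the bare face. The free edges measured about 71 mm high, 35–41 mm to the correct side of their stands, which fits tags resting on their stops.
- **Stands:** they measured within about 1 mm of where they started.
- **Boxes, calculator, jar and tape:** they look unmoved in the picture, but I did not measure them.
- **Check that failed:** one mid-job top view measurement stopped with an error because the arm hid the stands. I confirmed that push with the wrist camera instead.

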